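# Clear the metal chips off an assembly fixture

### The job

Swing the inspection lamp out to its stop, beyond the chip tray, and leave it there. Then take the scraper block and wipe all five loose metal chips along the fixture plate, under the sensor rail, into the chip tray at its end; do not touch the chips with the gripper. Stand the scraper back on its rubber mat, and leave the other things on the bench and fixture where they are.

Things in the scene. Friction and masses are not known exactly. Their poses are not given: they have to be found in the camera images.
- fixture: Assembly fixture fixed on the bench: black base, aluminium plate on top. Origin on the bench under the middle of the wiping lane; x away from the robot, y along the lane. All fixture numbers here are mm in this frame. Plate: x -110..130, y -170..130, top 45 above the bench. Its +y end drops straight into the chip tray.
- plate_top (a point): Middle of the lane on the plate top, 45 above the bench; fixture axes. The lane is the strip x -60..60 between two steel ribs (8 high, 8 wide, at x = +-64, along the whole plate). Both its ends are open, but a rail post (16 diameter) stands at x 30, y -158. The chips lie within y -80..80.
- rail_low (a point): Middle of the underside of the fixed sensor rail over the lane, at x 30, y 50, 125 above the plate; fixture axes. Bar 24 wide (x 18..42), y -175..275, 22 high plus sensors 12 high; on posts of 16 diameter at y -158 and 258. A gripper pointing straight down does not fit above the scraper here: come in from the robot's side, tilted.
- tray_in (a point): Centre of the inner floor of the steel chip tray at the lane's +y end (x 0, y 180, 5 above the bench); fixture axes. Inside 120 (x) by 100 (y). Its walls rise 48 above this floor (8 above the plate top); on the plate's side the plate's edge, 40 above the floor, is the wall.
- lamp_arm (a joint): Swing angle of the inspection lamp arm, rad: 0 diagonally across the lane, 1.8 at its stop out beyond the tray. It turns clockwise seen from above; at angle q it points along (-cos(0.9-q), -sin(0.9-q)) in the fixture frame. Stiff, stays where left. Aluminium bar 18 wide, 12 thick, underside 217 above the bench; round black lamp (64 diameter) under it 155 from the pin.
- lamp_pivot (a point): On the lamp arm's vertical hinge pin, 220 above the bench, at x 88, y 165 of the fixture frame; axes as the fixture.
- lamp_handle (a point): Top centre of the upright round black handle at the lamp arm's free end: 16 diameter, 45 tall above the arm, 220 from the pin, top 274 above the bench; moves with the arm.
- scraper: Grey plastic scraper block. Origin under the middle of the blade block, which is 110 long (x), 32 thick (y), 28 high. From its top a flat grip bar, 12 thick (y) and 24 wide, rises and leans 30 degrees towards -x: its centre line starts at x 15, z 28 and runs 75 along (-0.5, 0, 0.866). Mass about 0.22 kg.
- mat: Black rubber mat 150 x 70, 4 thick, fixed on the bench; the scraper stands on it at the start. Origin under its centre.
- chip1: Loose dark steel chip, flat rectangular offcut 20 x 13 x 7, lying in the lane; origin under its middle.
- chip2: Loose dark steel chip, round slug 16 diameter, 8 high, lying in the lane; origin under its middle.
- chip3: Loose dark steel chip, square offcut 16 x 16 x 7, lying in the lane; origin under its middle.
- chip4: Loose dark steel chip, L-shaped offcut about 22 x 18 x 8, lying in the lane; origin under its middle.
- chip5: Loose dark steel chip, flat rectangular offcut 24 x 12 x 8, lying in the lane; origin under its middle.
- socket: Bystander, leave alone: steel hex-drive socket, 24 diameter, 32 high, standing on the near ledge of the fixture plate (robot side of the lane); origin at the centre of its underside.
- screwdriver: Bystander, leave alone: screwdriver about 200 long lying on the bench in front of the fixture; origin at the centre of its underside.
- valve_block: Bystander, leave alone: black block 70 x 50 x 40 with a steel port and a small orange plug on top (about 75 high); origin at the centre of its underside.
- fitting: Bystander, leave alone: brass fitting, 32 diameter, 42 high, on the bench near the robot; origin at the centre of its underside.
- spray_can: Bystander, leave alone: white can 56 diameter, about 170 high, at the back on the right; origin at the centre of its underside.
Mind the look-alikes: they are no part of the job. Several things look just like the scraper: the one meant starts farthest to the robot's left.

How it is judged:
By the outcome, as a careful person would: the job done as asked, in the order asked, and still so for the second after the job is handed in, with the robot touching nothing.
It also fails if it takes over 72 s, if anything falls off the work surface, if the arm or the gripper's body presses on something with over 40 N, if the wrist force passes 120 N, or if a joint passes its speed limit or range.

### The arm

A 6-joint arm with a two-finger parallel gripper is mounted at the origin on the work surface. World frame = base frame: x ahead of the robot, y to its left, z up, the work surface at z = 0. Lengths are in m, angles in rad, forces in N, time in s.
With the tool pointing down it reaches from about 0.3 to 0.775 m from the base axis. Payload 14.6 kg.
Tool frame: the origin (TCP) lies on the centre line of the jaws, within the pads' length; the fingertips stand 19 mm ahead of it and the grasp point (between the pads) is the TCP; z points along the fingers, x is the direction in which the jaws open and shut, and the axes are right-handed (so a half turn about z gives the same grasp; the last joint's range is limited). The gripper opens to 94 mm and grips with 3 to 60 N. Pads are 16 mm wide; open, the fingers measure 119 mm over their backs; the gripper's body (75 mm by 177 mm) begins 78 mm behind the grasp point.
Start: joints at [1.109, 0.3, 1.521, -0, 1.321, -0.067], TCP at [0.212, 0.508, 0.201] pointing down, gripper open.
Joint ranges: [-3.03, 3.03], [-0.79, 2.21], [0.23, 2.52], [-1.04, 4.18], [0, 3.07], [-2.55, 2.55]. Speed limits (rad/s): [2.22, 2.22, 2.57, 3.14, 3.14, 3.14].

### API

Orientations are given as [roll, pitch, yaw] about the fixed x, y, z axes, in that order (R = Rz(yaw) Ry(pitch) Rx(roll)).
In Python, from station import ctrl, imaging gives the robot as it stands.
- The arm moves only by the shell command python3 -m handwheel 'ROWS' [OPENING] [FORCE]. ROWS is JSON, a list that holds one entry, the list of rows, each a list of 4 numbers: the shift along the tool's x, y, z in m, then the turn about the tool's z in rad. A call has 1 to 10 rows; each row shifts and turns the pose as measured when the row begins, along the tool's axes as they then stand; what a row does not reach is not made up. A row lasts 1/10 s, in which the tool goes at most 50 mm and 8.59 degrees, less where a joint would pass 70% of its speed; a pose out of reach is approached as far as the arm can. A call is refused whole if a number of a shift passes 0.05 or a number of a turn 0.15, either way. A call with a gripper value outside its range is refused whole. OPENING is the finger opening in m, from 0 to 0.094, set as the call begins (- or left out, the last holds). The fingers move at their own pace and stop on an object; FORCE is the grip in N (left out, the last holds). Time passes only in rows, so rows that do not move let the fingers close. It gives the time, the measured TCP pose, the force and the opening at its end, in the units of the state.
- ctrl.get_obs(): the state, without advancing time (a new reading comes with each control period).
- imaging.camera(name): name is "scene" or "top" or "wrist"; returns the picture (480x640x3 uint8, red, green, blue); there is no depth.
- imaging.camera_model(name): a dict with "camera_matrix" (3x3 intrinsics, pixels), "position" and "attitude" of the camera in the world. Camera axes: x right, y up, looking along -z (the intrinsics and any distortion apply to the point x, -y, -z); pixel columns grow to the right and rows downward; lengths in m; the calibration is good to about 2 mm. The wrist camera is an equidistant fisheye: a pixel r from the principal point sees the ray r / f radians off the axis. A picture is of the moment at which its call begins: read the wrist's pose just before it. camera_model takes no time and is no camera call; for the wrist camera it gives the pose at the moment of the call.
- ctrl.hand_in(): hands the job in, once; it reports no verdict.
The state is a dict: "time_s": time; "qpos": joint angles; "joint_vel": joint speeds; "tau": joint torques, N m; "ee_pos": TCP position; "eef_rot": TCP orientation; "force": force on the tool from outside, world axes, zero at the start; "moment": the same for the moment, N m; "grip_width": finger opening in m.
Only numpy, scipy, OpenCV 4.12 (cv2) and the standard library are available. Lean on these libraries where they do the work, as an engineer would, in place of code of your own. Each camera call takes 0.05 s, during which the arm holds its last target. There are 200 camera calls.

## Working session

There is one attempt and no reset: what is moved stays moved. The work goes in short steps, Python scripts to look and compute and a shell command to move; the robot and the scene stay as the last step left them, time stands still between calls to the robot, and variables do not carry over. Pictures are saved under pics/ and viewed, about 8 in all and at most 12, crops included, and the job is handed in when it is done.

```bash
mkdir -p pics; ls; python3 - <<'E'
from station import ctrl, imaging
import cv2
print(ctrl.get_obs())
for n in("scene","top"):
    im=imaging.camera(n); cv2.imwrite(f"pics/{n}0.png",cv2.cvtColor(im,cv2.COLOR_RGB2BGR))
for n in("scene","top","wrist"):print(n,imaging.camera_model(n))
E
```

```text
pics
{'time_s': 0.0, 'qpos': array([ 1.10940758e+00,  3.00480842e-01,  1.52163926e+00,  1.36011045e-05,
        1.32067707e+00, -6.65645499e-02]), 'joint_vel': array([-0.0005108 , -0.00090891,  0.00064856,  0.00100746, -0.00109617,
        0.00077857]), 'tau': array([-7.10666809e-04, -5.31784666e+01, -3.52735770e+01,  7.07986252e-02,
        2.43898766e-02, -5.03134046e-06]), 'ee_pos': array([0.21140849, 0.5074354 , 0.20005638]), 'eef_rot': array([-3.14149939e+00,  1.20097604e-03,  1.17596882e+00]), 'force': array([ 0.79121374, -0.38405534, -0.12403771]), 'moment': array([-0.00999514, -0.03603446, -0.00906524]), 'grip_width': 0.09416535620402365}
scene {'camera_matrix': array([[502.06360217,   0.        , 316.97151018],
       [  0.        , 502.06360217, 243.62404944],
       [  0.        ,   0.        ,   1.        ]]), 'position': array([0.38937718, 0.37233231, 1.45110339]), 'attitude': array([ 0.32783806, -0.00459811, -2.80862207])}
top {'camera_matrix': array([[613.91809784,   0.        , 310.96904507],
       [  0.        , 613.91809784, 235.97821605],
       [  0.        ,   0.        ,   1.        ]]), 'position': array([ 0.37301452, -0.01417211,  1.60178675]), 'attitude': array([ 0.10226372, -0.02138542, -1.60094152])}
wrist {'camera_matrix': array([[371.64829954,   0.        , 327.47466171],
       [  0.        , 371.64829954, 240.68541241],
       [  0.        ,   0.        ,   1.        ]]), 'position': array([0.1373378 , 0.53933898, 0.38283083]), 'attitude': array([-2.76205808e-01,  7.50383245e-04,  1.17722520e+00])}
```

View pics/top0.png

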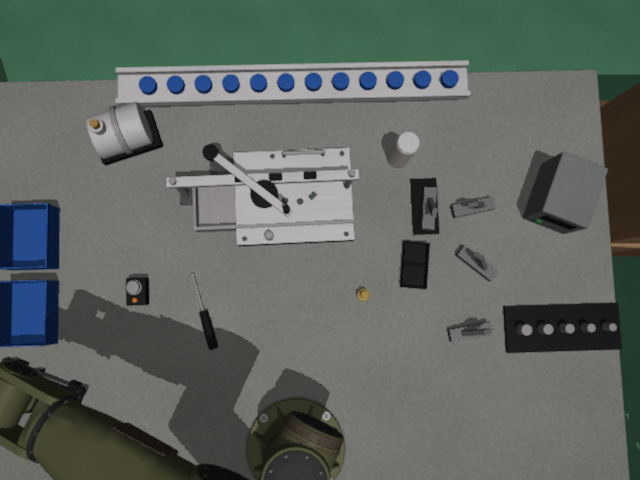

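View pics/scene0.png

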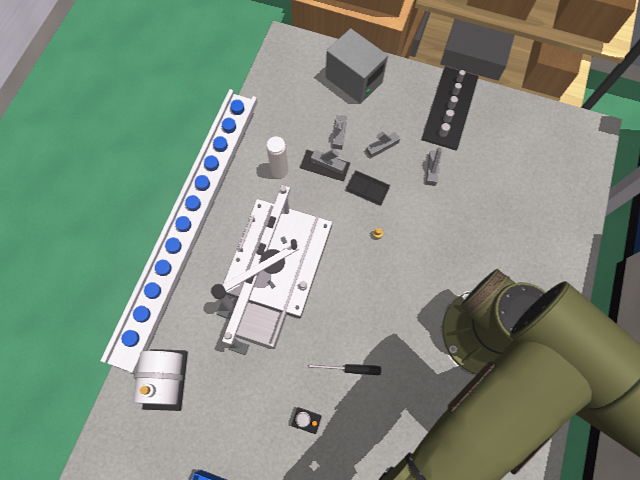

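```bash
cat > h.py <<'E'
import numpy as np, cv2
from scipy.spatial.transform import Rotation as R
from station import ctrl, imaging
def cam(n):
    m=imaging.camera_model(n); return m["camera_matrix"],m["position"],R.from_euler('xyz',m["attitude"]).as_matrix()
def ray(n,u,v,c=None):
    K,p,A=c or cam(n); a=(u-K[0,2])/K[0,0]; b=(v-K[1,2])/K[1,1]
    if n=="wrist":
        r=np.hypot(a,b); s=np.sin(r)/r if r>1e-9 else 1; d=np.array([a*s,-b*s,-np.cos(r)])
    else: d=np.array([a,-b,-1.])
    return p,A@d
def at(n,u,v,z,c=None):
    p,d=ray(n,u,v,c); return p+d*(z-p[2])/d[2]
def proj(n,P,c=None):
    K,p,A=c or cam(n); q=A.T@(np.asarray(P)-p)
    x,y,z=q[0],-q[1],-q[2]
    if n=="wrist":
        s=np.hypot(x,y); t=np.arctan2(s,z); k=t/s if s>1e-9 else 1/z; a,b=x*k,y*k
    else:a,b=x/z,y/z
    return np.array([K[0,0]*a+K[0,2],K[1,1]*b+K[1,2]])
def snap(n,f):
    im=cv2.cvtColor(imaging.camera(n),cv2.COLOR_RGB2BGR); cv2.imwrite(f"pics/{f}.png",im); return im
E
python3 - <<'E'
import cv2,numpy as np
a=cv2.imread("pics/top0.png");b=cv2.imread("pics/scene0.png")
A=cv2.resize(a[135:255,160:360],None,fx=4,fy=4,interpolation=cv2.INTER_CUBIC)
B=cv2.resize(a[140:260,360:510],None,fx=4,fy=4,interpolation=cv2.INTER_CUBIC)
cv2.imwrite("pics/c1.png",A);cv2.imwrite("pics/c2.png",B)
E
```

```text
(no output)
```

View pics/c1.png

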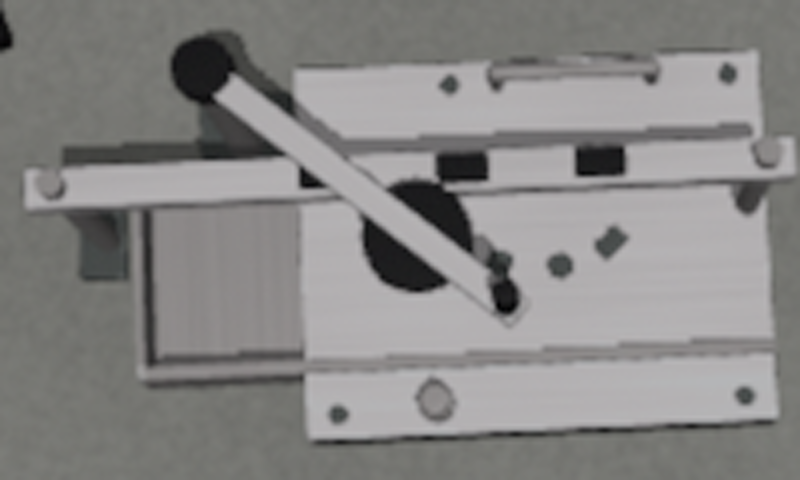

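View pics/c2.png

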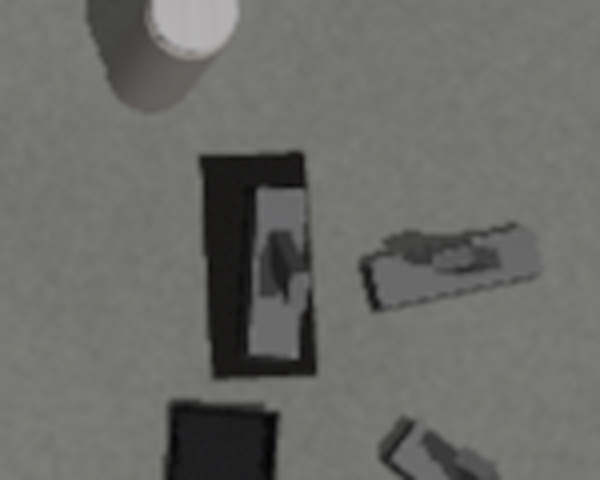

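```bash
cat > m1.py <<'E'
from h import *
c=cam("top")
def fit(F,W):
    F=np.array(F,float);W=np.array(W)[:,:2];f=F-F.mean(0);w=W-W.mean(0)
    th=np.arctan2((f[:,0]*w[:,1]-f[:,1]*w[:,0]).sum(),(f*w).sum())
    r=np.array([[np.cos(th),-np.sin(th)],[np.sin(th),np.cos(th)]]); t=W.mean(0)-r@F.mean(0)
    return t,th,np.abs(W-(F@r.T+t)).max()
P=lambda l,o,z:[at("top",o[0]+(u+.5)/4-.5,o[1]+(v+.5)/4-.5,z,c) for u,v in l]
t,th,e=fit([(.13,.13),(.13,-.17),(-.11,.13),(-.11,-.17)],P([(295,70),(757,52),(310,440),(777,418)],(160,135),.045))
print("fix",t,th,e)
r=np.array([[np.cos(th),-np.sin(th)],[np.sin(th),np.cos(th)]])
print("mat",fit([(.075,.035),(.075,-.035),(-.075,-.035),(-.075,.035)],P([(200,155),(303,152),(316,374),(214,378)],(360,140),.004)))
print("scr",fit([(.055,.016),(.055,-.016),(-.055,-.016),(-.055,.016)],P([(257,187),(305,188),(298,358),(249,355)],(360,140),.032)))
h=P([(506,292)],(160,135),.274)[0][:2]; print("handle",h,"fix frame",r.T@(h-t), "pred", r@(np.array([.088,.165])-.22*np.array([np.cos(.9),np.sin(.9)]))+t)
pv=P([(205,70)],(160,135),.24)[0][:2];print("pivot",r.T@(pv-t))
for n,uv in dict(chip=(611,242),chipb=(560,265),chipc=(500,260),chipd=(480,245),sock=(436,400)).items():
    z=.052 if n!='sock' else .077
    print(n,r.T@(P([uv],(160,135),z)[0][:2]-t))
E
python3 m1.py
```

```text
fix [0.62693451 0.0093662 ] 0.018073973225131622 0.001466736633039284
mat (array([ 0.60794113, -0.35462552]), np.float64(0.010561799848732354), np.float64(0.0013318666376755384))
scr (array([ 0.59860626, -0.36080333]), np.float64(-0.09192681173919312), np.float64(0.0011898125543394755))
handle [0.57209867 0.00568649] fix frame [-0.05489339 -0.00268806] pred [0.57832079 0.00115434]
pivot [0.08407363 0.16149535]
chip [ 0.00766673 -0.06837204]
chipb [-0.00571912 -0.03513488]
chipc [-0.00078467  0.0029422 ]
chipd [0.00945759 0.01525913]
sock [-0.09129663  0.04629798]
```

```bash
cat > d.py <<'E'
# usage: d.py x y z [yaw]: remaining shift in the tool's axes
import sys; from h import *
o=ctrl.get_obs(); T=R.from_euler('xyz',o["eef_rot"]).as_matrix()
g=np.array([float(a) for a in sys.argv[1:4]])
print("t",o["time_s"],"pos",o["ee_pos"].round(4),"rot",o["eef_rot"].round(3),"q",o["qpos"].round(2),"F",o["force"].round(1),"w",round(o["grip_width"],4))
if len(g):print("tool shift",(T.T@(g-o["ee_pos"])).round(4))
E
python3 -m handwheel '[[[0,0,-0.04,0],[0,0,-0.04,0],[0,0,-0.04,0],[-0.025,0.041,0,0],[-0.025,0.041,0,0],[-0.025,0.041,0,0],[-0.025,0.041,0,0],[-0.025,0.041,0,0],[-0.025,0.041,0,0],[-0.025,0.041,0,0]]]'
python3 -m handwheel '[[[-0.025,0.041,0,0],[-0.025,0.041,0,0],[-0.025,0.041,0,0],[-0.025,0.041,0,0],[-0.025,0.041,0,0],[0,0,0,-0.14],[0,0,0,-0.14],[0,0,0,-0.14],[0,0,0,-0.14],[0,0,0,-0.14]]]'
python3 d.py .575 .003 .30
python3 - <<'E'
from h import *
im=snap("wrist","w1"); c=cam("wrist")
for P in [(.575,.003,.274),(.5784,.0011,.274)]: print(proj("wrist",P,c))
E
```

```text
time_s: 1.1
ee_pos: [0.4122, 0.2287, 0.3228]
eef_rot: [-3.141, 0.007, 1.185]
force: [0.7, 1.2, -1.5]
grip_width: 0.0939
time_s: 2.1
ee_pos: [0.561, 0.0195, 0.3187]
eef_rot: [-3.129, 0.003, 1.9]
force: [-0.0, -0.3, 0.2]
grip_width: 0.0939
t 2.1 pos [0.561  0.0195 0.3187] rot [-3.129e+00  3.000e-03  1.900e+00] q [-0.03  0.28  1.28 -0.01  1.59 -1.93] F [-0.  -0.3  0.2] w 0.0939
tool shift [-0.0201  0.0082  0.0187]
[294.60812315 275.42645077]
[290.30726219 279.04366806]
```

View pics/w1.png

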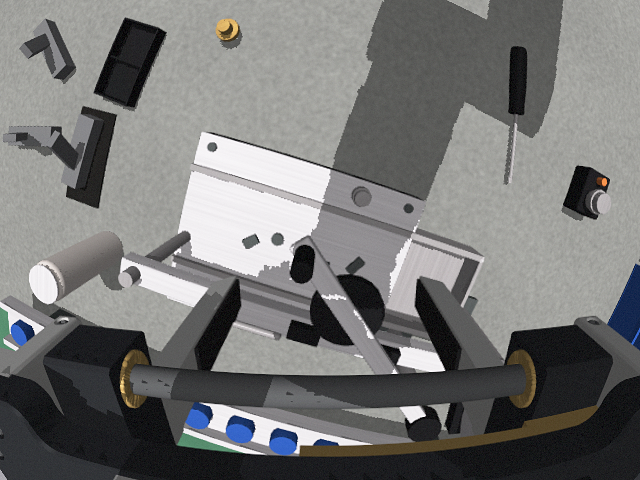

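```bash
python3 - <<'E'
from h import *
a=cv2.imread("pics/w1.png"); cv2.imwrite("pics/c3.png",cv2.resize(a[200:330,200:400],None,fx=4,fy=4,interpolation=cv2.INTER_CUBIC))
print(at("wrist",303,274,.274), at("wrist",303,250,.229))
E
```

```text
[0.5721745  0.00788911 0.274     ] [0.57026526 0.00416765 0.229     ]
```

View pics/c3.png

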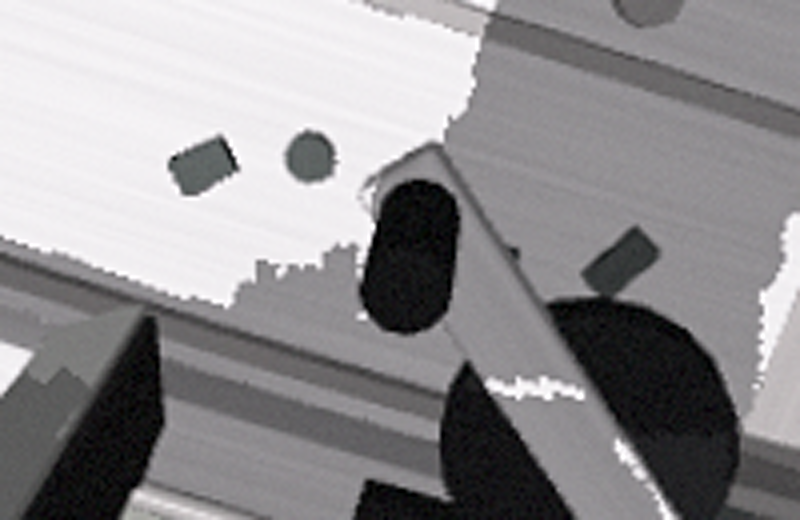

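```bash
python3 d.py .572 .007 .256
python3 -m handwheel '[[[-0.0155,0.006,0,0],[0,0,0,-0.1],[0,0,0,0]]]'; python3 d.py .572 .007 .256
```

```text
t 2.15 pos [0.5609 0.0195 0.3187] rot [-3.129e+00  2.000e-03  1.910e+00] q [-0.03  0.28  1.28 -0.01  1.59 -1.94] F [ 1.2 -0.7  0.7] w 0.0934
tool shift [-0.0153  0.0071  0.0626]
time_s: 2.45
ee_pos: [0.5719, 0.0067, 0.3179]
eef_rot: [-3.127, 0.0, 2.006]
force: [0.0, 0.5, -0.9]
grip_width: 0.0938
t 2.45 pos [0.5719 0.0067 0.3179] rot [-3.127  0.     2.006] q [-0.05  0.3   1.25 -0.01  1.6  -2.05] F [ 0.   0.5 -0.9] w 0.0938
tool shift [0.0003 0.0011 0.0618]
```

```bash

python3 -m handwheel '[[[0,0,0.03,0],[0,0.001,0.031,0],[0,0,0,0]]]'
python3 -m handwheel '[[[0,0,0,0],[0,0,0,0],[0,0,0,0],[0,0,0,0],[0,0,0,0],[0,0,0,0]]]' 0 15; python3 d.py .572 .007 .256
```

```text
time_s: 2.75
ee_pos: [0.5719, 0.0068, 0.2554]
eef_rot: [-3.128, 0.001, 1.991]
force: [0.8, 0.2, 0.0]
grip_width: 0.0938
time_s: 3.35
ee_pos: [0.5731, 0.007, 0.2612]
eef_rot: [-3.134, 0.004, 1.985]
force: [0.4, 1.0, 0.3]
grip_width: 0.0492
t 3.35 pos [0.5731 0.007  0.2612] rot [-3.134  0.004  1.985] q [-0.05  0.32  1.36 -0.01  1.47 -2.03] F [0.4 1.  0.3] w 0.0492
tool shift [ 0.0005 -0.001   0.0052]
```

```bash

python3 -m handwheel '[[[0,0,0.003,0],[0,0,0.002,0],[0,0,0,0],[0,0,0,0],[0,0,0,0],[0,0,0,0]]]' 0 15; python3 d.py .572 .007 .256
```

```text
time_s: 3.95
ee_pos: [0.573, 0.0069, 0.2557]
eef_rot: [-3.133, 0.004, 1.985]
force: [-0.1, 1.0, -0.5]
grip_width: 0.0153
t 3.95 pos [0.573  0.0069 0.2557] rot [-3.133  0.004  1.985] q [-0.05  0.32  1.37 -0.01  1.46 -2.03] F [-0.1  1.  -0.5] w 0.0153
tool shift [ 0.0005 -0.0009 -0.0003]
```

```bash
cat > arc.py <<'E'
import sys; from h import *
n=int(sys.argv[1]);dq=float(sys.argv[2]);tw=float(sys.argv[3])
t=np.array([.6269,.0094]);th=.0181;r=R.from_euler('z',th).as_matrix()[:2,:2]
pv=r@np.array([.087,.164])+t
o=ctrl.get_obs();p=o["ee_pos"][:2];yaw=o["eef_rot"][2];v=r.T@(p-pv);q=.9-np.arctan2(-v[1],-v[0])
print("q",q,"rad",np.hypot(*v),"F",o["force"])
for k in range(n):
    q+=dq; g=pv+.22*(r@[-np.cos(.9-q),-np.sin(.9-q)]); d=g-p
    print(round(q,2),"%.4f %.4f"%(d@[np.cos(yaw),np.sin(yaw)], d@[np.sin(yaw),-np.cos(yaw)])); p=g; yaw-=tw
E
python3 arc.py 9 .1 .08
```

```text
q 0.03430279414142734 rad 0.21741270214861474 F [-0.08363892  0.9962602  -0.5371911 ]
0.13 0.0189 -0.0113
0.23 0.0203 -0.0086
0.33 0.0204 -0.0082
0.43 0.0206 -0.0077
0.53 0.0207 -0.0073
0.63 0.0209 -0.0069
0.73 0.0210 -0.0065
0.83 0.0211 -0.0061
0.93 0.0213 -0.0057
```

```bash

python3 -m handwheel '[[[0.010,-0.004,0,0.04],[0.02,-0.0085,0,0.08],[0.0205,-0.008,0,0.08],[0.0205,-0.0075,0,0.08],[0,0,0,0]]]' 0 40; python3 arc.py 7 .1 .08; python3 d.py
```

```text
time_s: 4.45
ee_pos: [0.5237, 0.0654, 0.2557]
eef_rot: [-3.135, 0.009, 1.691]
force: [2.5, 0.8, -4.2]
grip_width: 0.0151
q 0.3887429928240521 rad 0.21686437816994564 F [ 2.5488307   0.81173666 -4.16845925]
0.49 0.0193 -0.0106
0.59 0.0207 -0.0073
0.69 0.0209 -0.0069
0.79 0.0210 -0.0065
0.89 0.0211 -0.0061
0.99 0.0213 -0.0056
1.09 0.0214 -0.0052
t 4.45 pos [0.5237 0.0654 0.2557] rot [-3.135  0.009  1.691] q [ 0.06  0.22  1.5  -0.01  1.43 -1.63] F [ 2.5  0.8 -4.2] w 0.0151
```

```bash

python3 -m handwheel '[[[0.02,-0.008,0,0.08],[0.0207,-0.007,0,0.08],[0.0209,-0.0069,0,0.08],[0.021,-0.0065,0,0.08],[0.021,-0.006,0,0.08],[0.0213,-0.0056,0,0.08],[0.0214,-0.005,0,0.08],[0,0,0,0]]]'; python3 arc.py 8 .1 .08; python3 d.py
```

```text
time_s: 5.25
ee_pos: [0.4968, 0.2122, 0.2556]
eef_rot: [-3.135, 0.019, 1.121]
force: [-0.5, -1.1, -0.2]
grip_width: 0.0146
q 1.0905548932050328 rad 0.21734481844917247 F [-0.54990667 -1.11124044 -0.23135799]
1.19 0.0207 -0.0075
1.29 0.0215 -0.0045
1.39 0.0216 -0.0041
1.49 0.0217 -0.0037
1.59 0.0218 -0.0032
1.69 0.0218 -0.0028
1.79 0.0219 -0.0024
1.89 0.0219 -0.0019
t 5.25 pos [0.4968 0.2122 0.2556] rot [-3.135  0.019  1.121] q [ 0.34  0.25  1.45 -0.01  1.45 -0.78] F [-0.5 -1.1 -0.2] w 0.0146
```

```bash

python3 -m handwheel '[[[0.0205,-0.006,0,0.08],[0.0213,-0.0045,0,0.08],[0.0215,-0.0041,0,0.08],[0.0216,-0.0037,0,0.08],[0.0217,-0.0032,0,0.08],[0.0217,-0.0028,0,0.08],[0.011,-0.0012,0,0.04]]]';python3 arc.py 3 .02 0;  python3 -m handwheel '[[[0.005,-0.0005,0,0],[0.005,-0.0005,0,0]]]'; python3 arc.py 3 .02 0; python3 d.py
```

```text
time_s: 5.95
ee_pos: [0.5642, 0.3371, 0.2555]
eef_rot: [-3.138, 0.023, 0.598]
force: [-5.1, 1.9, 4.2]
grip_width: 0.0148
q 1.7534795450220906 rad 0.2187013206240535 F [-5.10615696  1.91955091  4.24963961]
1.77 0.0042 -0.0018
1.79 0.0044 -0.0005
1.81 0.0044 -0.0004
time_s: 6.15
ee_pos: [0.5725, 0.345, 0.2555]
eef_rot: [-3.134, 0.023, 0.603]
force: [-4.9, 2.5, 2.9]
grip_width: 0.0152
q 1.8058689603932967 rad 0.21924090160272902 F [-4.89300547  2.50423806  2.88801568]
1.83 0.0043 -0.0011
1.85 0.0044 -0.0002
1.87 0.0044 -0.0001
t 6.15 pos [0.5725 0.345  0.2555] rot [-3.134  0.023  0.603] q [ 0.49  0.57  1.02  0.    1.58 -0.12] F [-4.9  2.5  2.9] w 0.0152
```

Push gently until the stop resists.

```bash

for i in 1 2 3; do python3 -m handwheel '[[[0.004,0,0,0]]]'; python3 arc.py 0 0 0; done; python3 d.py
```

```text
time_s: 6.25
ee_pos: [0.5728, 0.3457, 0.2553]
eef_rot: [-3.132, 0.035, 0.607]
force: [-55.5, -28.1, 15.4]
grip_width: 0.0148
q 1.8086635151077164 rad 0.2196526487644384 F [-55.46026113 -28.0995934   15.446993  ]
time_s: 6.35
ee_pos: [0.5725, 0.3456, 0.2553]
eef_rot: [-3.13, 0.049, 0.61]
force: [-44.5, -22.0, 12.2]
grip_width: 0.0143
q 1.8073539134145693 rad 0.21973545413596232 F [-44.52396309 -22.02451     12.17780099]
time_s: 6.45
ee_pos: [0.5723, 0.3455, 0.2553]
eef_rot: [-3.128, 0.062, 0.613]
force: [-40.4, -20.5, 11.1]
grip_width: 0.0151
q 1.8063951429069949 rad 0.21983046380669058 F [-40.44480552 -20.50197132  11.08884765]
t 6.45 pos [0.5723 0.3455 0.2553] rot [-3.128  0.062  0.613] q [ 0.49  0.59  0.98  0.01  1.63 -0.13] F [-40.4 -20.5  11.1] w 0.0151
```

```bash

python3 -m handwheel '[[[-0.002,0,0,0],[0,0,0,0],[0,0,0,0],[0,0,0,0]]]' 0.05; python3 d.py
python3 -m handwheel '[[[0,0,-0.03,0],[0,0,-0.05,0],[0,0,-0.03,0]]]' 0.094; python3 d.py .62 -.3608 .32
```

```text
time_s: 6.85
ee_pos: [0.5722, 0.3422, 0.255]
eef_rot: [-3.127, 0.064, 0.62]
force: [0.1, -0.3, -0.0]
grip_width: 0.0432
t 6.85 pos [0.5722 0.3422 0.255 ] rot [-3.127  0.064  0.62 ] q [ 0.48  0.59  0.99  0.01  1.63 -0.14] F [ 0.1 -0.3 -0. ] w 0.0432
time_s: 7.15
ee_pos: [0.5791, 0.344, 0.363]
eef_rot: [-3.126, 0.072, 0.621]
force: [0.5, -0.1, 0.1]
grip_width: 0.0674
t 7.15 pos [0.5791 0.344  0.363 ] rot [-3.126  0.072  0.621] q [ 0.48  0.63  0.69  0.01  1.9  -0.14] F [ 0.5 -0.1  0.1] w 0.0674
tool shift [-0.3728  0.5981  0.0604]
```

```bash

python3 -m handwheel '[[[-0.0125,0.0435,0,0],[-0.0125,0.0435,0,0],[-0.0125,0.0435,0,0],[-0.0125,0.0435,0,0],[-0.0125,0.0435,0,0],[-0.0125,0.0435,0,0],[-0.0125,0.0435,0,0],[-0.0125,0.0435,0,0]]]'
python3 -m handwheel '[[[0,0,0,-0.135],[0,0,0,-0.135],[0,0,0,-0.135],[0,0,0,-0.135],[0,0,0,-0.135],[0,0,0,-0.135],[0,0,0,-0.135]]]';python3 d.py .76 0 .34
```

```text
time_s: 7.95
ee_pos: [0.7066, -0.0044, 0.3698]
eef_rot: [-3.129, 0.06, 0.634]
force: [-0.1, 0.3, 0.5]
grip_width: 0.0939
time_s: 8.65
ee_pos: [0.7098, -0.0151, 0.3658]
eef_rot: [-3.084, 0.024, 1.608]
force: [0.1, 0.9, -0.1]
grip_width: 0.0938
t 8.65 pos [ 0.7098 -0.0151  0.3658] rot [-3.084  0.024  1.608] q [-0.06  0.75  0.49 -0.03  1.96 -1.68] F [ 0.1  0.9 -0.1] w 0.0938
tool shift [0.0138 0.0521 0.0225]
```

```bash

for i in 1 2 3; do python3 -m handwheel '[[[0,0.04,0,0],[0,0.04,0,0]]]' | sed -n 2,3p;done;python3 d.py
```

```text
ee_pos: [0.7514, -0.0129, 0.3487]
eef_rot: [-3.098, 0.024, 1.613]
ee_pos: [0.7779, -0.0098, 0.3117]
eef_rot: [-3.128, 0.026, 1.614]
ee_pos: [0.8021, -0.0068, 0.2827]
eef_rot: [3.115, 0.028, 1.615]
t 9.25 pos [ 0.8021 -0.0068  0.2827] rot [3.115 0.028 1.615] q [-0.05  1.    0.24 -0.03  1.88 -1.67] F [-0.1  0.6 -0. ] w 0.0937
```

```bash

for i in 1 2 3; do python3 -m handwheel '[[[0,0.02,-0.045,0],[0,0.02,-0.045,0]]]' | sed -n 2,3p;done;python3 d.py
```

```text
ee_pos: [0.7846, -0.0032, 0.3375]
eef_rot: [3.086, 0.029, 1.616]
ee_pos: [0.7618, 0.0004, 0.4005]
eef_rot: [3.042, 0.032, 1.617]
ee_pos: [0.7358, 0.0038, 0.4598]
eef_rot: [2.995, 0.034, 1.617]
t 9.85 pos [0.7358 0.0038 0.4598] rot [2.995 0.034 1.617] q [-0.04  0.77  0.23 -0.02  1.99 -1.67] F [ 0.5  0.4 -0.4] w 0.0937
```

```bash

python3 -m handwheel '[[[0,0.045,0,0],[0,0.045,0,0],[0,0.045,0,0],[0,0.045,0,0]]]' | sed -n 2,3p; python3 -m handwheel '[[[0,0.045,-0.01,0],[0,0.045,-0.01,0],[0,0.045,-0.01,0],[0,0.045,-0.01,0]]]' | sed -n 2,3p;python3 d.py
```

```text
ee_pos: [0.7927, 0.0105, 0.4291]
eef_rot: [2.879, 0.04, 1.617]
ee_pos: [0.8229, 0.0177, 0.4399]
eef_rot: [2.761, 0.045, 1.616]
t 10.65 pos [0.8229 0.0177 0.4399] rot [2.761 0.045 1.616] q [-0.02  0.82  0.24 -0.02  1.7  -1.65] F [ 0.2 -0.4 -0.2] w 0.0941
```

```bash

python3 -m handwheel '[[[0,0.045,-0.01,0],[0,0.045,-0.01,0],[0,0.045,-0.01,0],[0,0.045,-0.01,0]]]' | sed -n 2,3p; cat >> d.py <<'E'
print("x",T[:,0].round(3),"y",T[:,1].round(3),"z",T[:,2].round(3))
E
python3 d.py .6 -.36 .25
```

```text
ee_pos: [0.8434, 0.0249, 0.4674]
eef_rot: [2.642, 0.049, 1.614]
t 11.05 pos [0.8434 0.0249 0.4674] rot [2.642 0.049 1.614] q [-0.01  0.8   0.24 -0.02  1.6  -1.64] F [ 0.2  1.2 -0.2] w 0.0945
tool shift [-0.3629 -0.3409  0.082 ]
x [-0.044  0.998 -0.049] y [0.876 0.061 0.479] z [ 0.481 -0.022 -0.877]
```

```bash

python3 -m handwheel '[[[0,-0.03,0,0.1],[0,-0.04,0,0],[0,-0.04,0,0]]]' 0.045| sed -n 2,3p; 
python3 d.py .515 -.357 .22
```

```text
ee_pos: [0.7828, 0.0238, 0.4342]
eef_rot: [2.635, 0.018, 1.559]
t 11.35 pos [0.7828 0.0238 0.4342] rot [2.635 0.018 1.559] q [-0.01  0.51  0.78 -0.02  1.34 -1.57] F [ 1.5 -0.   1.7] w 0.0732
tool shift [-0.3801 -0.3375  0.0656]
x [ 0.012  1.    -0.018] y [ 0.874 -0.002  0.485] z [ 0.485 -0.022 -0.874]
```

```bash

python3 -m handwheel '[[[-0.032,-0.032,0.006,0],[-0.032,-0.032,0.006,0],[-0.032,-0.032,0.006,0],[-0.032,-0.032,0.006,0],[-0.032,-0.032,0.006,0],[-0.032,-0.032,0.006,0],[-0.032,-0.032,0.006,0],[-0.032,-0.032,0.006,0],[-0.032,-0.032,0.006,0],[-0.032,-0.032,0.006,0]]]' 0.045| sed -n 2,3p; 
python3 d.py .515 -.357 .22
```

```text
ee_pos: [0.5201, -0.3037, 0.232]
eef_rot: [2.611, 0.027, 1.562]
t 12.35 pos [ 0.5201 -0.3037  0.232 ] rot [2.611 0.027 1.562] q [-0.74  0.15  1.71  0.42  0.89 -2.51] F [ 0.6 -0.   0.2] w 0.0451
tool shift [-0.053  -0.0108  0.0092]
x [ 0.009  1.    -0.027] y [0.863 0.006 0.506] z [ 0.506 -0.028 -0.862]
```

```bash

python3 -m handwheel '[[[0,0,0,0.145],[0,0,0,0.145],[0,0,0,0.145],[0,0,0,0.145],[0,0,0,0.145],[0,0,0,0.145],[0,0,0,0.145],[0,0,0,0.145],[0,0,0,0.145],[0,0,0,0.145]]]' | sed -n 2,3p; 
python3 -m handwheel '[[[0,0,0,0.145],[0,0,0,0.145],[0,0,0,0.145],[0,0,0,0.145],[0,0,0,0.145],[0,0,0,0.145],[0,0,0,0.145],[0,0,0,0.145],[0,0,0,0.145],[0,0,0,0.145]]]' | sed -n 2,3p; 
python3 d.py .515 -.357 .22
```

```text
ee_pos: [0.5171, -0.3106, 0.235]
eef_rot: [3.05, -0.534, 0.096]
ee_pos: [0.5189, -0.3125, 0.242]
eef_rot: [-2.6, -0.128, -1.468]
t 14.35 pos [ 0.5189 -0.3125  0.242 ] rot [-2.6   -0.128 -1.468] q [-0.75  0.14  1.72  0.42  0.87  0.48] F [ 0.4  0.5 -1. ] w 0.0447
tool shift [0.0407 0.0214 0.0192]
x [ 0.102 -0.987  0.128] y [-0.846 -0.154 -0.511] z [ 0.524 -0.056 -0.85 ]
```

```bash

python3 -m handwheel '[[[0,0,0,0.125],[0,0,0,0.12]]]' | sed -n 2,3p; 
python3 d.py .5405 -.358 .163
python3 - <<'E'
from h import *
snap("wrist","w2")
a=cv2.imread("pics/w2.png");c=cam("wrist")
g=np.array([.5886,-.3599,.0753]);b=np.array([.498,-.046,-.866])
for s in(-.025,0,.045):print(proj("wrist",g+s*b,c).round(0))
print(c[1])
E
```

```text
ee_pos: [0.5192, -0.3129, 0.2434]
eef_rot: [-2.584, 0.004, -1.688]
t 14.55 pos [ 0.5192 -0.3129  0.2434] rot [-2.584  0.004 -1.688] q [-0.75  0.14  1.72  0.42  0.87  0.73] F [-0.1 -0.5 -0.3] w 0.0446
tool shift [0.0426 0.0201 0.0821]
x [-0.117 -0.993 -0.004] y [-0.842  0.101 -0.529] z [ 0.526 -0.059 -0.848]
[370. 247.]
[367. 241.]
[363. 231.]
[ 0.48860893 -0.30965871  0.44042123]
```

View pics/w2.png

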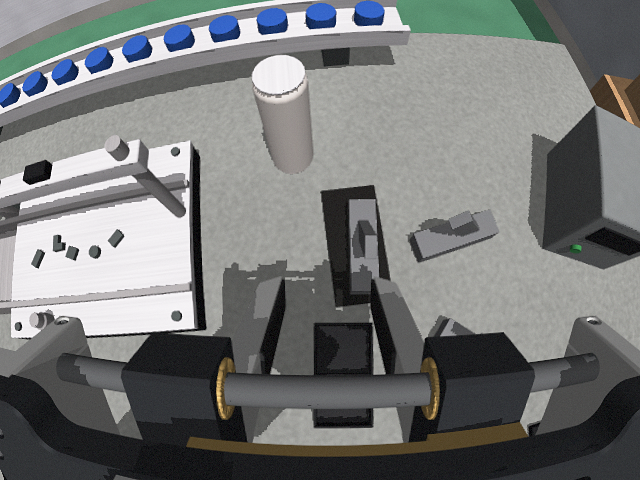

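```bash

python3 -m handwheel '[[[0.02,0.01,0,0],[0.022,0.01,0,0],[0,0,0.04,0],[0,0,0.03,0],[0,0,0,0]]]' | sed -n 2,3p; 
python3 d.py .5886 -.360 .0755
```

```text
ee_pos: [0.5354, -0.36, 0.1757]
eef_rot: [-2.576, -0.006, -1.686]
t 15.1 pos [ 0.5354 -0.36    0.1757] rot [-2.576 -0.006 -1.686] q [-0.79  0.3   1.69  0.5   0.76  0.59] F [-0.6 -0.6  1. ] w 0.0454
tool shift [-0.0067  0.009   0.1129]
x [-0.115 -0.993  0.006] y [-0.839  0.094 -0.536] z [ 0.532 -0.067 -0.844]
```

```bash
python3 - <<'E'
from h import *
snap("wrist","w3");a=cv2.imread("pics/w3.png")
cv2.imwrite("pics/c4.png",cv2.resize(a[150:350,250:470],None,fx=3,fy=3,interpolation=cv2.INTER_CUBIC))
c=cam("wrist");g=np.array([.5886,-.3599,.0753]);b=np.array([.498,-.046,-.866])
for s in(-.025,0,.045):print((proj("wrist",g+s*b,c)-[250,150])*3)
E
```

```text
[210.81746304 308.24264047]
[210.99957762 284.69884371]
[211.2758513  250.44568732]
```

View pics/c4.png

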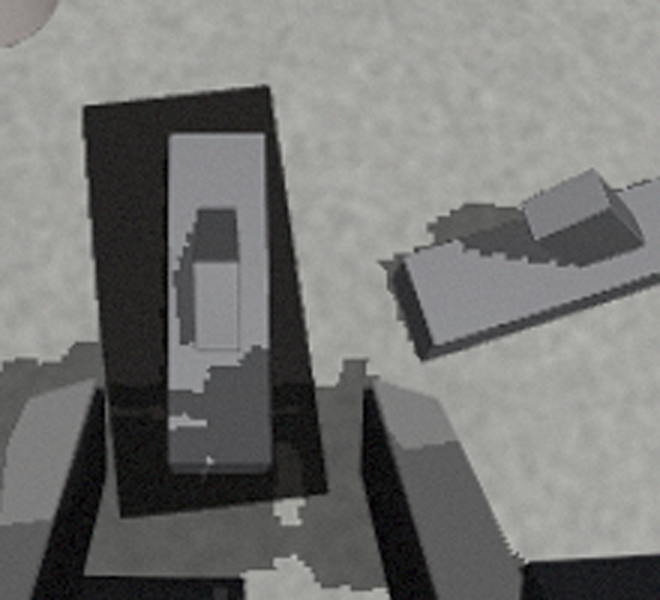

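```bash

python3 -m handwheel '[[[-0.0055,0.009,0,0],[0,0,0.03,0],[0,0,0.03,0],[0,0,0,0]]]' | sed -n 2,3p; 
python3 d.py .5886 -.361 .0755
```

```text
ee_pos: [0.5612, -0.3596, 0.1293]
eef_rot: [-2.566, -0.017, -1.682]
t 15.55 pos [ 0.5612 -0.3596  0.1293] rot [-2.566 -0.017 -1.682] q [-0.76  0.39  1.69  0.55  0.65  0.55] F [ 1.1 -0.4 -0.3] w 0.0451
tool shift [-0.0026  0.0063  0.06  ]
x [-0.111 -0.994  0.017] y [-0.835  0.084 -0.544] z [ 0.539 -0.074 -0.839]
```

```bash

python3 -m handwheel '[[[-0.0025,0.006,0,0],[0,0,0.03,-0.02],[0,0,0.028,-0.02],[0,0,0,0]]]' | sed -n 2,3p; 
python3 d.py .5886 -.361 .0755
```

```text
ee_pos: [0.5874, -0.3627, 0.0854]
eef_rot: [-2.559, -0.047, -1.646]
t 15.95 pos [ 0.5874 -0.3627  0.0854] rot [-2.559 -0.047 -1.646] q [-0.73  0.49  1.66  0.6   0.57  0.46] F [0.1 0.1 0.6] w 0.0452
tool shift [-0.0022  0.0045  0.0088]
x [-0.075 -0.996  0.047] y [-0.834  0.037 -0.55 ] z [ 0.546 -0.08  -0.834]
```

```bash

python3 -m handwheel '[[[-0.002,0.004,0.008,0.08],[0,0,0,0]]]' | sed -n 2,3p; 
python3 d.py .5886 -.361 .0755;
```

```text
ee_pos: [0.5878, -0.3617, 0.0806]
eef_rot: [-2.554, -0.003, -1.715]
t 16.15 pos [ 0.5878 -0.3617  0.0806] rot [-2.554 -0.003 -1.715] q [-0.73  0.5   1.66  0.61  0.55  0.53] F [-0.1  0.7  0.4] w 0.0452
tool shift [-0.0009  0.0023  0.0046]
x [-0.143 -0.99   0.003] y [-0.824  0.118 -0.554] z [ 0.548 -0.082 -0.832]
```

```bash

python3 -m handwheel '[[[0,0.002,0.004,-0.02],[0,0,0,0],[0,0,0,0],[0,0,0,0],[0,0,0,0],[0,0,0,0]]]' 0 40 | sed -n 2,6p; 
python3 d.py .5886 -.361 .0755;
```

```text
ee_pos: [0.5878, -0.3632, 0.0819]
eef_rot: [-2.549, -0.022, -1.693]
force: [0.0, -0.1, -2.1]
grip_width: 0.0117
t 16.75 pos [ 0.5878 -0.3632  0.0819] rot [-2.549 -0.022 -1.693] q [-0.73  0.5   1.66  0.62  0.55  0.49] F [ 0.  -0.1 -2.1] w 0.0117
tool shift [-0.0024  0.0031  0.0055]
x [-0.121 -0.992  0.022] y [-0.825  0.089 -0.558] z [ 0.552 -0.086 -0.829]
```

```bash

python3 -m handwheel '[[[0.001,-0.011,-0.017,0],[0.001,-0.022,-0.033,0],[0.001,-0.022,-0.033,0],[0.001,-0.022,-0.033,0]]]' 0 55 | sed -n 2,6p; 
python3 d.py .51 -.11 .20;
```

```text
ee_pos: [0.5845, -0.3623, 0.2166]
eef_rot: [-2.562, -0.014, -1.692]
force: [-0.3, -0.6, -2.2]
grip_width: 0.0117
t 17.15 pos [ 0.5845 -0.3623  0.2166] rot [-2.562 -0.014 -1.692] q [-0.73  0.33  1.55  0.43  0.81  0.73] F [-0.3 -0.6 -2.2] w 0.0117
tool shift [-0.2416  0.0946 -0.0461]
x [-0.121 -0.993  0.014] y [-0.832  0.094 -0.547] z [ 0.542 -0.078 -0.837]
```

```bash

python3 -m handwheel '[[[-0.02,0.008,-0.004,0],[-0.04,0.016,-0.0077,-0.02],[-0.04,0.016,-0.0077,-0.02],[-0.04,0.016,-0.0077,-0.02],[-0.04,0.016,-0.0077,0],[-0.04,0.016,-0.0077,0],[-0.02,0.008,-0.004,0],[0,0,0,0]]]' | sed -n 2,6p; 
python3 d.py .52 -.104 .147;
```

```text
ee_pos: [0.4972, -0.1073, 0.1976]
eef_rot: [-2.558, -0.054, -1.64]
force: [1.0, -0.3, -2.5]
grip_width: 0.0114
t 17.95 pos [ 0.4972 -0.1073  0.1976] rot [-2.558 -0.054 -1.64 ] q [-0.34 -0.09  2.07  0.19  0.59  1.16] F [ 1.  -0.3 -2.5] w 0.0114
tool shift [-0.0076  0.0089  0.0544]
x [-0.069 -0.996  0.054] y [-0.834  0.028 -0.55 ] z [ 0.547 -0.083 -0.833]
```

```bash

python3 -m handwheel '[[[-0.005,0.005,0.025,0],[-0.003,0.004,0.026,0],[0,0,0,0]]]' | sed -n 2,6p; 
python3 d.py .617 -.104 .143; python3 - <<'E'
from h import *
snap("wrist","w4");snap("top","t4");a=cv2.imread("pics/w4.png");b=cv2.imread("pics/t4.png")
cv2.imwrite("pics/c5.png",np.vstack([cv2.resize(a[100:400,120:520],(800,600))[:400],np.pad(cv2.resize(b[140:260,160:400],(400,200)),((0,0),(0,400),(0,0)))]))
E
```

```text
ee_pos: [0.5195, -0.1038, 0.15]
eef_rot: [-2.555, -0.055, -1.639]
force: [0.3, 0.4, -0.5]
grip_width: 0.0108
t 18.25 pos [ 0.5195 -0.1038  0.15  ] rot [-2.555 -0.055 -1.639] q [-0.31  0.03  2.08  0.21  0.45  1.15] F [ 0.3  0.4 -0.5] w 0.0108
tool shift [-0.0068 -0.0774  0.0593]
x [-0.068 -0.996  0.055] y [-0.833  0.027 -0.552] z [ 0.549 -0.084 -0.832]
```

View pics/c5.png

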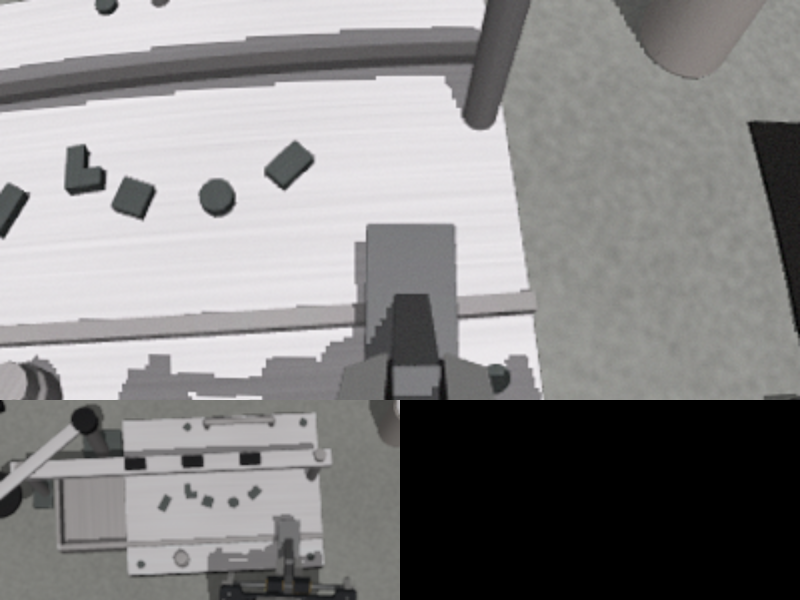

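```bash

python3 -m handwheel '[[[-0.001,-0.026,0.019,0],[-0.001,-0.026,0.019,0],[-0.001,-0.023,0.018,0],[0,0,0,0]]]' | sed -n 2,6p; 
python3 d.py .617 -.104 .133
```

```text
ee_pos: [0.6168, -0.111, 0.1539]
eef_rot: [-2.546, -0.057, -1.643]
force: [0.3, 0.1, -1.4]
grip_width: 0.0117
t 18.75 pos [ 0.6168 -0.111   0.1539] rot [-2.546 -0.057 -1.643] q [-0.26  0.23  1.84  0.13  0.47  1.27] F [ 0.3  0.1 -1.4] w 0.0117
tool shift [-0.0082  0.0118  0.0168]
x [-0.072 -0.996  0.057] y [-0.828  0.028 -0.56 ] z [ 0.556 -0.088 -0.827]
```

```bash

python3 -m handwheel '[[[-0.006,0.01,0.013,0],[0,0,0,0]]]' | sed -n 2,6p; 
python3 d.py .617 -.104 .128;python3 - <<'E'
from h import *
snap("wrist","w5");a=cv2.imread("pics/w5.png")
cv2.imwrite("pics/c6.png",cv2.resize(a[120:370,160:480],(800,625))[:600])
c=cam("wrist")
t=np.array([.6269,.0094]);th=.0181;r=R.from_euler('z',th).as_matrix()[:2,:2]
for x in(-.06,.06):
  for y in (-.09,-.13):
    w=r@[x,y]+t; print(x,y,((proj("wrist",[*w,.045],c)-[160,120])*2.5).round(0))
E
```

```text
ee_pos: [0.6162, -0.1069, 0.1393]
eef_rot: [-2.545, -0.058, -1.644]
force: [-0.7, 1.1, -1.5]
grip_width: 0.0119
t 18.95 pos [ 0.6162 -0.1069  0.1393] rot [-2.545 -0.058 -1.644] q [-0.25  0.25  1.86  0.13  0.44  1.27] F [-0.7  1.1 -1.5] w 0.0119
tool shift [-0.0036  0.0058  0.0095]
x [-0.073 -0.996  0.058] y [-0.827  0.028 -0.561] z [ 0.557 -0.089 -0.826]
-0.06 -0.09 [333. 637.]
-0.06 -0.13 [462. 626.]
0.06 -0.09 [307. 269.]
0.06 -0.13 [426. 262.]
```

View pics/c6.png

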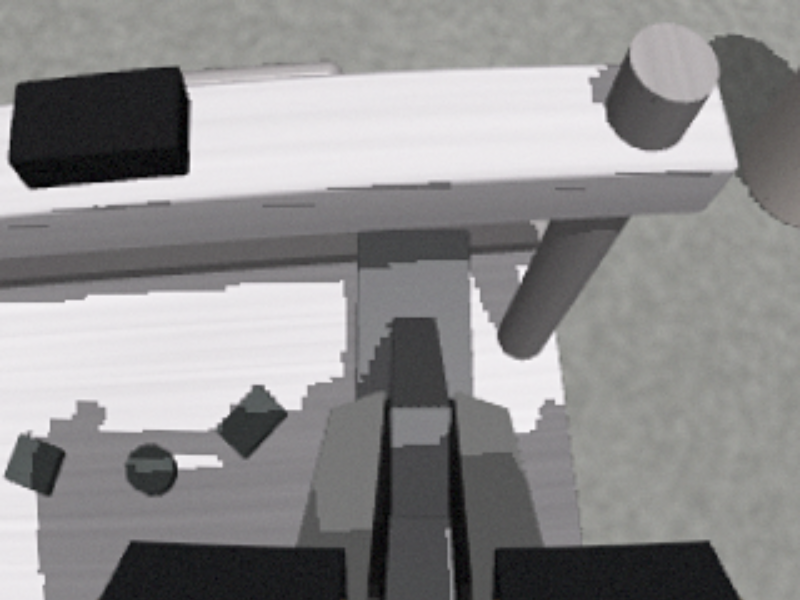

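```bash
python3 - <<'E'
from h import *
c=cam("wrist")
t=np.array([.6269,.0094]);th=.0181;r=R.from_euler('z',th).as_matrix()[:2,:2]
for z in(.083,.089,.095):
  for n,u,v in(("root",414,318),("L",359,300),("R",471,300),("postR",522,350)):
    if n=="postR":z_=.045
    else:z_=z
    p=at("wrist",160+u/2.5,120+v/2.5,z_,c)[:2]; print(z,n,(r.T@(p-t)*1000).round(1))
E
```

```text
0.083 root [  28.7 -121. ]
0.083 L [  35.2 -105.7]
0.083 R [  32.9 -138. ]
0.083 postR [  26.9 -158.6]
0.089 root [  26.8 -120.5]
0.089 L [  33.2 -105.6]
0.089 R [  31.  -137.1]
0.089 postR [  26.9 -158.6]
0.095 root [  25. -120.]
0.095 L [  31.2 -105.5]
0.095 R [  29.  -136.2]
0.095 postR [  26.9 -158.6]
```

```bash

python3 -m handwheel '[[[-0.003,0.0045,0.009,0],[0,0,0,0]]]' | sed -n 2,4p; 
python3 d.py .617 -.104 .123;
python3 -m handwheel '[[[0,0.0022,0.0033,0],[0,0,0,0]]]' | sed -n 2,4p; 
```

```text
ee_pos: [0.6186, -0.1057, 0.1328]
eef_rot: [-2.539, -0.059, -1.646]
force: [-0.3, -1.5, -2.8]
t 19.2 pos [ 0.6186 -0.1057  0.1328] rot [-2.539 -0.059 -1.646] q [-0.25  0.27  1.86  0.13  0.41  1.28] F [-0.3 -1.5 -2.8] w 0.0114
tool shift [-0.0022  0.0069  0.007 ]
x [-0.075 -0.995  0.059] y [-0.824  0.028 -0.565] z [ 0.561 -0.091 -0.823]
ee_pos: [0.6186, -0.1062, 0.1294]
eef_rot: [-2.538, -0.059, -1.646]
force: [-0.4, 0.1, -1.3]
```

```bash

for i in 1 2 3; do python3 -m handwheel '[[[0,0.0015,0.0022,0]]]' | sed -n 2,4p;done
```

```text
ee_pos: [0.6188, -0.1065, 0.1272]
eef_rot: [-2.538, -0.059, -1.646]
force: [0.5, -0.1, -1.5]
ee_pos: [0.6188, -0.1067, 0.1244]
eef_rot: [-2.538, -0.059, -1.646]
force: [0.8, -0.0, -1.9]
ee_pos: [0.6199, -0.1073, 0.1232]
eef_rot: [-2.534, -0.06, -1.646]
force: [-17.0, -1.0, 30.0]
```

```bash

python3 -m handwheel '[[[0.0,0.0005,-0.001,0],[0,0,0,0]]]' | sed -n 2,4p; python3 d.py .6184 -.05 .1238
```

```text
ee_pos: [0.6191, -0.1073, 0.124]
eef_rot: [-2.533, -0.06, -1.646]
force: [0.4, -0.4, -2.6]
t 19.9 pos [ 0.6191 -0.1073  0.124 ] rot [-2.533 -0.06  -1.646] q [-0.25  0.28  1.87  0.14  0.39  1.26] F [ 0.4 -0.4 -2.6] w 0.0113
tool shift [-0.057   0.0023 -0.0055]
x [-0.075 -0.995  0.06 ] y [-0.821  0.028 -0.571] z [ 0.566 -0.092 -0.819]
```

```bash

python3 -m handwheel '[[[-0.01,0.0004,-0.0008,0],[-0.015,0.0007,-0.0012,0],[-0.015,0.0007,-0.0012,0],[-0.015,0.0007,-0.0012,0]]]' | sed -n 2,4p; python3 d.py .6176 -.03 .1238
```

```text
ee_pos: [0.6197, -0.0528, 0.1238]
eef_rot: [-2.53, -0.061, -1.649]
force: [0.8, -2.3, 2.1]
t 20.3 pos [ 0.6197 -0.0528  0.1238] rot [-2.53  -0.061 -1.649] q [-0.14  0.27  1.89 -0.05  0.37  1.53] F [ 0.8 -2.3  2.1] w 0.0118
tool shift [-0.0226  0.0024 -0.0033]
x [-0.078 -0.995  0.061] y [-0.819  0.029 -0.573] z [ 0.569 -0.095 -0.817]
```

```bash

python3 -m handwheel '[[[-0.015,0.0017,-0.0019,0],[-0.015,0.0012,-0.0016,0],[-0.015,0.001,-0.0014,0],[-0.015,0.0008,-0.0013,0]]]' | sed -n 2,4p; python3 d.py .6164 .03 .1238
```

```text
ee_pos: [0.6181, 0.0092, 0.124]
eef_rot: [-2.525, -0.062, -1.649]
force: [0.7, -1.8, 1.9]
t 20.7 pos [0.6181 0.0092 0.124 ] rot [-2.525 -0.062 -1.649] q [-0.    0.26  1.89 -0.26  0.38  1.84] F [ 0.7 -1.8  1.9] w 0.011
tool shift [-0.0205  0.0021 -0.0028]
x [-0.078 -0.995  0.062] y [-0.816  0.028 -0.577] z [ 0.572 -0.096 -0.814]
```

```bash

python3 -m handwheel '[[[-0.015,0.0015,-0.0017,-0.025],[-0.015,0.0008,-0.0016,-0.025],[-0.015,0.0006,-0.0016,-0.025],[-0.015,0.0004,-0.0015,-0.025]]]' | sed -n 2,4p; python3 d.py .6152 .09 .1243
```

```text
ee_pos: [0.6161, 0.0712, 0.1244]
eef_rot: [-2.528, -0.123, -1.565]
force: [1.0, -3.7, 2.8]
t 21.1 pos [0.6161 0.0712 0.1244] rot [-2.528 -0.123 -1.565] q [ 0.13  0.28  1.88 -0.44  0.42  2.01] F [ 1.  -3.7  2.8] w 0.0117
tool shift [-0.0186 -0.0006 -0.0023]
x [ 0.006 -0.992  0.123] y [-0.817 -0.076 -0.571] z [ 0.576 -0.097 -0.811]
```

```bash

python3 -m handwheel '[[[-0.014,-0.0004,-0.0018,0],[-0.014,-0.0006,-0.0016,0],[-0.014,-0.0008,-0.0015,0]]]' | sed -n 2,4p; python3 d.py .6146 .151 .1245
```

```text
ee_pos: [0.6147, 0.115, 0.1245]
eef_rot: [-2.527, -0.125, -1.564]
force: [-0.3, -1.4, 0.3]
t 21.4 pos [0.6147 0.115  0.1245] rot [-2.527 -0.125 -1.564] q [ 0.23  0.3   1.85 -0.53  0.46  2.16] F [-0.3 -1.4  0.3] w 0.0114
tool shift [-0.0357 -0.0027 -0.0035]
x [ 0.007 -0.992  0.124] y [-0.817 -0.077 -0.572] z [ 0.577 -0.098 -0.811]
```

```bash

python3 -m handwheel '[[[-0.011,-0.0009,-0.0012,0],[-0.011,-0.0009,-0.0012,0],[-0.011,-0.0009,-0.0012,0],[-0.007,-0.0005,-0.0006,0],[0,0,0,0]]]' | sed -n 2,4p; python3 d.py .6146 .151 .1245
python3 - <<'E'
from h import *
a=snap("wrist","w6");b=snap("top","t6");
cv2.imwrite("pics/c7.png",np.vstack([cv2.resize(a[60:360,70:520],(600,400)),np.pad(cv2.resize(b[140:240,160:370],(420,200)),((0,0),(0,180),(0,0)))]))
E
```

```text
ee_pos: [0.614, 0.1586, 0.1235]
eef_rot: [-2.529, -0.125, -1.562]
force: [0.5, 0.1, -2.2]
t 21.9 pos [0.614  0.1586 0.1235] rot [-2.529 -0.125 -1.562] q [ 0.31  0.33  1.82 -0.59  0.51  2.28] F [ 0.5  0.1 -2.2] w 0.0117
tool shift [ 0.0077 -0.0005  0.0003]
x [ 0.009 -0.992  0.125] y [-0.817 -0.079 -0.571] z [ 0.576 -0.097 -0.812]
```

View pics/c7.png

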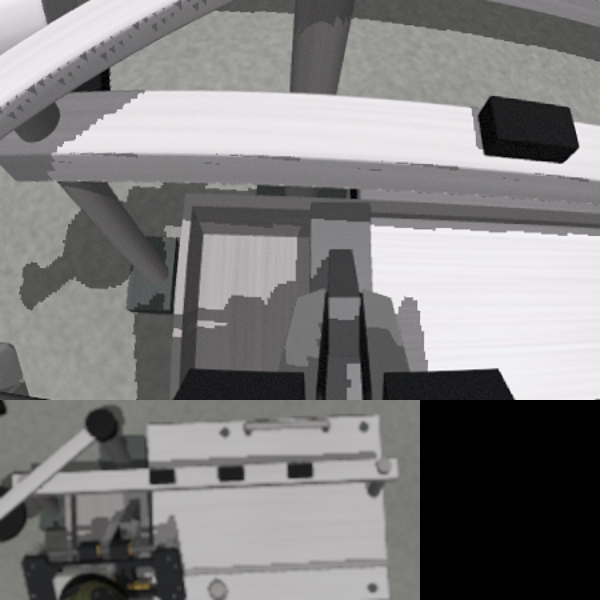

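```bash

python3 -m handwheel '[[[0.0025,-0.0114,-0.0162,0],[0,0,0,0]]]' | sed -n 2,4p; python3 d.py .50 .15 .165
```

```text
ee_pos: [0.6139, 0.1568, 0.1434]
eef_rot: [-2.53, -0.125, -1.563]
force: [1.3, -0.5, -1.2]
t 22.2 pos [0.6139 0.1568 0.1434] rot [-2.53  -0.125 -1.563] q [ 0.31  0.29  1.8  -0.54  0.54  2.23] F [ 1.3 -0.5 -1.2] w 0.0114
tool shift [ 0.0086  0.0814 -0.0823]
x [ 0.008 -0.992  0.125] y [-0.818 -0.078 -0.57 ] z [ 0.575 -0.098 -0.812]
```

```bash

python3 -m handwheel '[[[0.002,0.024,-0.023,0],[0.003,0.028,-0.028,0],[0.003,0.028,-0.03,0],[0,0,-0.03,0]]]' | sed -n 2,4p; python3 d.py .50 -.36 .21
python3 - <<'E'
from h import *
a=snap("wrist","w7");b=snap("scene","s7")
cv2.imwrite("pics/c8.png",np.vstack([cv2.resize(a[60:360,70:520],(600,400)),np.pad(cv2.resize(b[190:370,190:350],(225,200)),((0,0),(0,375),(0,0)))]))
E
```

```text
ee_pos: [0.48, 0.1499, 0.1833]
eef_rot: [-2.537, -0.128, -1.567]
force: [0.9, -0.7, -1.4]
t 22.6 pos [0.48   0.1499 0.1833] rot [-2.537 -0.128 -1.567] q [ 0.4  -0.03  2.07 -0.55  0.65  2.3 ] F [ 0.9 -0.7 -1.4] w 0.0111
tool shift [0.5092 0.0073 0.042 ]
x [ 0.004 -0.992  0.128] y [-0.823 -0.076 -0.564] z [ 0.569 -0.103 -0.816]
```

View pics/c8.png

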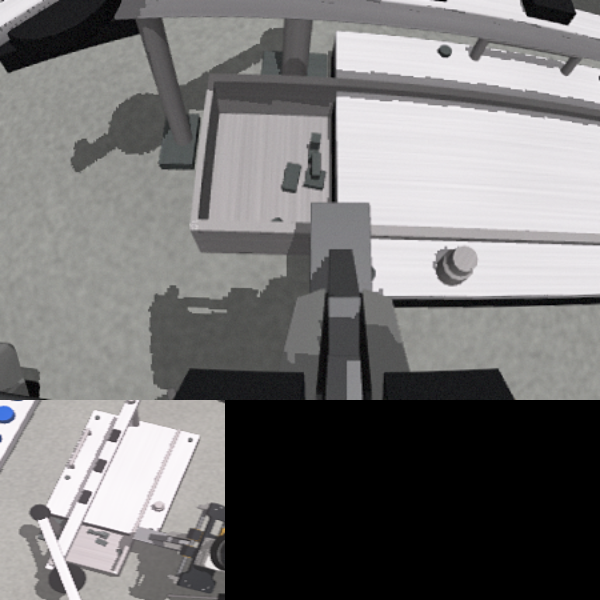

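```bash

python3 -m handwheel '[[[0.003,-0.014,-0.02,0.06],[0.003,-0.005,-0.01,0.065],[0,0,0,0.06],[0,0,0,0]]]' | sed -n 2,4p; python3 d.py .51 -.358 .20
```

```text
ee_pos: [0.4823, 0.1483, 0.2222]
eef_rot: [-2.518, -0.015, -1.724]
force: [0.1, -0.4, -1.7]
t 23.1 pos [0.4823 0.1483 0.2222] rot [-2.518 -0.015 -1.724] q [ 0.4  -0.09  2.02 -0.5   0.73  2.41] F [ 0.1 -0.4 -1.7] w 0.0114
tool shift [ 0.4957 -0.0679  0.0851]
x [-0.153 -0.988  0.015] y [-0.804  0.116 -0.584] z [ 0.575 -0.101 -0.812]
```

```bash

python3 -m handwheel '[[[0.02,-0.0025,0.003,0],[0.04,-0.0055,0.0065,0],[0.04,-0.0055,0.0065,0],[0.04,-0.0055,0.0065,0],[0.04,-0.0055,0.0065,0],[0.04,-0.0055,0.0065,0],[0.04,-0.0055,0.0065,0],[0.04,-0.0055,0.0065,0]]]' | sed -n 2,4p; python3 d.py .52 -.358 .19
```

```text
ee_pos: [0.4999, -0.1694, 0.2056]
eef_rot: [-2.52, -0.029, -1.712]
force: [0.2, 0.8, -1.8]
t 23.9 pos [ 0.4999 -0.1694  0.2056] rot [-2.52  -0.029 -1.712] q [-0.49 -0.06  2.04  0.32  0.59  1.  ] F [ 0.2  0.8 -1.8] w 0.0115
tool shift [ 0.1833 -0.0256  0.044 ]
x [-0.141 -0.99   0.029] y [-0.807  0.098 -0.582] z [ 0.573 -0.105 -0.813]
```

```bash

python3 -m handwheel '[[[0.038,-0.005,0.009,0],[0.038,-0.005,0.009,0],[0.038,-0.005,0.009,0],[0.038,-0.005,0.009,0],[0.012,-0.005,0.004,0],[0,0,0,0]]]' | sed -n 2,4p; python3 d.py .593 -.358 .13
```

```text
ee_pos: [0.5155, -0.3557, 0.1826]
eef_rot: [-2.53, -0.035, -1.718]
force: [0.3, 0.5, -1.7]
t 24.5 pos [ 0.5155 -0.3557  0.1826] rot [-2.53  -0.035 -1.718] q [-0.81  0.23  1.78  0.55  0.69  0.55] F [ 0.3  0.5 -1.7] w 0.0116
tool shift [-0.011  -0.0331  0.087 ]
x [-0.147 -0.989  0.035] y [-0.813  0.1   -0.574] z [ 0.563 -0.113 -0.818]
```

```bash

python3 -m handwheel '[[[-0.004,-0.011,0.029,0],[-0.004,-0.011,0.029,0],[-0.003,-0.011,0.029,0],[0,0,0,0]]]' | sed -n 2,4p; python3 d.py .593 -.358 .09
```

```text
ee_pos: [0.5933, -0.3576, 0.124]
eef_rot: [-2.536, -0.039, -1.718]
force: [0.3, -0.2, -2.2]
t 24.9 pos [ 0.5933 -0.3576  0.124 ] rot [-2.536 -0.039 -1.718] q [-0.71  0.43  1.66  0.53  0.57  0.62] F [ 0.3 -0.2 -2.2] w 0.0116
tool shift [-0.0008  0.0195  0.0278]
x [-0.147 -0.988  0.039] y [-0.816  0.099 -0.569] z [ 0.559 -0.115 -0.821]
```

```bash

python3 -m handwheel '[[[0,0.0105,0.015,0],[0,0.0085,0.012,0.02],[0,0,0,0]]]' | sed -n 2,4p; for i in 1 2 3; do python3 -m handwheel '[[[0,0.0012,0.0017,0]]]' | sed -n 2,4p;done; python3 d.py .593 -.358 .082
```

```text
ee_pos: [0.5918, -0.3569, 0.0886]
eef_rot: [-2.538, -0.027, -1.733]
force: [-0.6, 0.2, -1.6]
ee_pos: [0.5916, -0.3571, 0.0871]
eef_rot: [-2.537, -0.028, -1.733]
force: [-0.5, 0.3, -1.7]
ee_pos: [0.5914, -0.3573, 0.0856]
eef_rot: [-2.537, -0.028, -1.734]
force: [0.4, 0.1, -1.4]
ee_pos: [0.5915, -0.3576, 0.0842]
eef_rot: [-2.536, -0.029, -1.734]
force: [0.2, -0.1, -1.1]
t 25.5 pos [ 0.5915 -0.3576  0.0842] rot [-2.536 -0.029 -1.734] q [-0.71  0.48  1.68  0.6   0.5   0.55] F [ 0.2 -0.1 -1.1] w 0.0116
tool shift [ 0.0001 -0.      0.0027]
x [-0.162 -0.986  0.029] y [-0.814  0.117 -0.569] z [ 0.558 -0.116 -0.822]
```

```bash

for i in 1 2 3; do python3 -m handwheel '[[[0,0.0006,0.0008,0]]]' | sed -n 2,4p;done
```

```text
ee_pos: [0.5915, -0.3578, 0.0837]
eef_rot: [-2.535, -0.03, -1.734]
force: [-0.3, -0.7, -1.7]
ee_pos: [0.5915, -0.358, 0.083]
eef_rot: [-2.534, -0.03, -1.734]
force: [-1.0, -0.3, -1.9]
ee_pos: [0.5916, -0.3581, 0.0823]
eef_rot: [-2.534, -0.03, -1.734]
force: [0.6, -0.7, 1.8]
```

```bash

python3 -m handwheel '[[[0,0,0,0],[0,0,0,0],[0,0,0,0],[0,0,0,0],[0,0,0,0]]]' 0.04 5| sed -n 2,5p; python3 d.py;python3 -m handwheel '[[[0,0,-0.02,0],[0,0,-0.04,0],[0,0,-0.04,0],[0,0,-0.04,0],[0,0,-0.04,0],[0,0,0,0]]]' | sed -n 2,5p; python3 d.py
python3 - <<'E'
from h import *
w=snap("wrist","w9");b=snap("top","t9")
c=cam("top");
# dark mat / grey scraper masks near the mat in the top view
g=b.max(2).astype(int)[170:245,400:450]
for r in range(0,75,3): print(170+r,''.join('#' if v<45 else 'o' if v<110 and v>=75 else '+' if v<75 else '.' for v in g[r]))
E
```

```text
ee_pos: [0.5921, -0.3586, 0.0833]
eef_rot: [-2.532, -0.031, -1.734]
force: [-0.2, 0.4, -0.4]
grip_width: 0.04
t 26.3 pos [ 0.5921 -0.3586  0.0833] rot [-2.532 -0.031 -1.734] q [-0.71  0.49  1.68  0.61  0.5   0.54] F [-0.2  0.4 -0.4] w 0.04
x [-0.163 -0.986  0.031] y [-0.812  0.116 -0.572] z [ 0.561 -0.118 -0.82 ]
ee_pos: [0.4874, -0.336, 0.2352]
eef_rot: [-2.535, -0.031, -1.734]
force: [0.6, -0.1, -0.1]
grip_width: 0.0397
t 26.9 pos [ 0.4874 -0.336   0.2352] rot [-2.535 -0.031 -1.734] q [-0.82  0.09  1.81  0.48  0.79  0.64] F [ 0.6 -0.1 -0.1] w 0.0397
x [-0.162 -0.986  0.031] y [-0.813  0.116 -0.57 ] z [ 0.559 -0.118 -0.821]
170 ..................................................
173 ..................................................
176 ..................................................
179 .........o+#########################o.............
182 .........o+#########################o.............
185 ..........o#############+oooo+++####+.............
188 ..........o#############o...........oo............
191 ..........o############+o..........ooo............
194 ..........o############
[... 207 characters left out ...]
.o##########+++++####ooo++#+...........o
209 ...........o#########+++++++##+ooooo#+o...........
212 ...........o#########o.oooooo+o.ooo+##o...........
215 ...........o#########o.........ooo+###o...........
218 ...........o########+o...........o####o...........
221 ...........o+#######o...........o+####+o..........
224 oo.........o+#######o...........o#####+o..........
227 ooo.........o#########++oooooooo+######o..........
230 +oo........o+##########################o..........
233 .ooo++oo+++++######################++#+o..........
236 +oooooooooo++++++++ooooo++++++++++o...............
239 oooo++++oo+++++++++o++o++++++o++++o...............
242 o++#####################++o...o++++o..............
```

```bash
python3 - <<'E'
from h import *
import m1
c=cam("top")
t,y,e=m1.fit([(.055,.016),(.055,-.016),(-.055,-.016),(-.055,.016)],[at("top",u,v,.032,c) for u,v in [(423.5,186),(435.8,186.5),(432,226.5),(420,226)]])
print("scraper now",t,y,e)
th=.018;r=R.from_euler('z',th).as_matrix()[:2,:2];T=np.array([.6269,.0094])
h=r@(np.array([.088,.165])+.22*np.array([-np.cos(.9),np.sin(.9)]))+T
b=cv2.imread("pics/t9.png").max(2).astype(int)
p=proj("top",[*h,.274],c);print("handle px",p)
print("dark at",b[int(p[1])-3:int(p[1])+4,int(p[0])-3:int(p[0])+4])
# dark blobs on the tray floor and lane
for n,z,box in(("tray",.009,(-.058,.058,.132,.228)),("lane",.049,(-.055,.01,-.165,.125))):
    n_=0;pts=[]
    for x in np.arange(box[0],box[1],.0015):
        for yy in np.arange(box[2],box[3],.0015):
            u,v=proj("top",[*(r@[x,yy]+T),z],c)
            if b[int(round(v)),int(round(u))]<85: pts.append((round(x*1000),round(yy*1000)))
    P=np.array(pts); print(n,len(P), P.min(0) if len(P) else '', P.max(0) if len(P) else '')
E
```

```text
fix [0.62693451 0.0093662 ] 0.018073973225131622 0.001466736633039284
mat (array([ 0.60794113, -0.35462552]), np.float64(0.010561799848732354), np.float64(0.0013318666376755384))
scr (array([ 0.59860626, -0.36080333]), np.float64(-0.09192681173919312), np.float64(0.0011898125543394755))
handle [0.57209867 0.00568649] fix frame [-0.05489339 -0.00268806] pred [0.57832079 0.00115434]
pivot [0.08407363 0.16149535]
chip [ 0.00766673 -0.06837204]
chipb [-0.00571912 -0.03513488]
chipc [-0.00078467  0.0029422 ]
chipd [0.00945759 0.01525913]
sock [-0.09129663  0.04629798]
scraper now [ 0.60226513 -0.35809145] -0.1341526387191311 0.0033207166296739254
handle px [129.31646473 211.81451469]
dark at [[128 126 117 103 100 110 124]
 [125 109  77  50  41  64  89]
 [112  71  27  31  29  29  35]
 [ 99  41  28  30  31  30  29]
 [ 96  36  29  30  32  34  31]
 [100  46  28  31  33  35  30]
 [118  87  46  31  34  34  24]]
tray 263 [-54 138] [ 31 186]
lane 0
```

```bash
python3 -c "
from station import ctrl; print(ctrl.hand_in())"
```

```text
the job is handed in; nothing more can be done
None
```

The job is done and handed in at about 27 s of robot time.

- **Lamp:** I gripped it by its handle and swung it until the stop resisted, at about 1.8 rad. The last top image shows the handle still at that position.
- **Chips:** I took the leftmost scraper with the gripper tilted about 33° and wiped the lane from about y -118 to past the tray edge. The picture after the wipe shows all five chips in the tray, though the round one was partly hidden by the tray wall. The visible part of the lane is empty in the final image. I did not check the strip under the rail there, but the blade swept it.
- **Scraper:** It stands on its mat, about 6 mm off the mat's centre and turned about 8° relative to it, fully on the rubber. The gripper then opened and backed clear, with the measured force near zero.
- **Other things:** The socket was unmoved in the picture after the wipe. I did not measure the other bystanders again at the end; the paths stayed clear of them.
- **Forces:** The highest force I read was about 64 N at the wrist, when the fingers pushed the lamp handle against its stop. Setting the scraper down on the plate peaked at about 35 N, and I backed off before wiping.

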